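# Find the loose bolt on the bronze foot plate and hold its cap open

## Robot

A 7-joint arm with a two-finger parallel gripper is mounted at the origin on the work surface. World frame = base frame: x ahead of the robot, y to its left, z up, the work surface at z = 0. Lengths are in m, angles in rad, forces in N, time in s.
With the tool pointing down it reaches from about 0.425 to 0.925 m from the base axis. Payload 6.8 kg.
Tool frame: the origin (TCP) lies on the centre line of the jaws, within the pads' length; the fingertips stand 14 mm ahead of it and the grasp point (between the pads) lies 5 mm behind it (r.nose_length is the distance from the TCP to the fingertips, in m); z points along the fingers, y is the direction in which the jaws open and shut (so a half turn about z gives the same grasp; the last joint's range is limited). The gripper opens to 85 mm and grips with 20 to 120 N. Pads are 22 mm wide; open, the fingers measure 114 mm over their backs; the gripper's body (76 mm by 85 mm) begins 54 mm behind the grasp point. The pads swing forward as they close: fully open they stand 13 mm farther back than shut.
Start: joints at [1.05, 0.477, 0.022, 1.555, -0.011, 1.109, -0.083], TCP at [0.271, -0.618, 0.245] pointing down, gripper open.
Joint ranges: [-2.96, 2.96], [-0.34, 2.1], [-1.41, 1.46], [0.24, 2.44], [-1.37, 4.51], [0.17, 1.92], [-2.96, 2.96]. Speed limits (rad/s): [2.39, 2.39, 3.14, 3.14, 3.14, 3.14, 3.14].

## Interface

Orientations are given as a rotation vector (axis times angle).
In Python, from bench import r, imaging, look_for, outline_of gives the robot as it stands. The module is installed in compiled form; this text tells all that it offers.
- The arm moves only by the tool carry_out, never from a script. Its arguments are lists of equal length, an entry for each row: "offset": the shift along the tool's x, y, z as a fraction of full scale, a list of three; "turn": the turn, a rotation vector about the tool's x, y, z as a fraction of full scale, a list of three. A call has 1 to 8 rows; each row is the pose to reach, as a shift and turn from the pose commanded when the call began, along the tool's axes at that moment; what a row does not reach only later rows make up. Full scale, the value 1, is 0.5 m for a shift and 1.5 rad for a turn. A row lasts 1/10 s, in which the tool goes at most 50 mm and 8.59 degrees, less where a joint would pass 70% of its speed; a pose out of reach is approached as far as the arm can. A call with a number of a shift or a turn outside -1 to 1 is refused whole. A call with a gripper value outside its range is refused whole. "hand" is the closure, from 0 (fully open) to 1 (shut), set as the call begins (left out, the last holds). The fingers move at their own pace and stop on an object; "force" is the grip in N (left out, the last holds). Time passes only in rows, so rows that repeat a pose let the fingers close. It gives the time, the measured TCP pose, the force and the opening at its end, in the units of the state.
- r.get_obs(): the state, without advancing time (a new reading comes with each control period).
- imaging.grab_frame(name): name is "side" or "top" or "wrist"; returns a dict with "pixels" (384x512x3 uint8, red, green, blue), "fx", "fy", "cx", "cy" (pixels), "R" (3x3) and "t" (3): a world point X has camera coordinates R X + t. Camera axes: x right, y down, z forward; pixel columns grow to the right and rows downward; lengths in m; the calibration is good to about 2 mm. A picture is of the moment at which its call begins. There is no depth.
- r.hand_in(): hands the job in, once; it reports no verdict.
Trained networks look in the newest picture that a camera, given by its name, has taken for a name from the list of things; names that differ only in an ending like _2 or _b are one class to them, and where a whole thing is asked for, a point or a joint stands for the part that bears it (a point fixed in the world has none). Each returns a list of dicts, best first, with "score" (0 to 1); they miss things now and then, are a little off and sometimes report something else, mostly with a low value. They report only what shows in the picture. A call takes as long as a camera call.
- look_for(query, camera): "xyz" ([x, y, z] in m, in the coordinates of the camera as it stood for that picture, good to about 4 mm: the middle of the surface that is visible of it).
- outline_of(query, camera): "region" (384x512 bool, what is visible of it).
The state is a dict: "clock": time; "joints": joint angles; "qvel": joint speeds; "tau": joint torques, N m; "tcp_pos": TCP position; "orientation": TCP orientation; "contact_force": force on the tool from outside, world axes, zero at the start; "moment": the same for the moment, N m; "grip_width": finger opening in m.
Only numpy, scipy, OpenCV 4.12 (cv2) and the standard library are available. Lean on these libraries where they do the work, as an engineer would, in place of code of your own. Each camera call takes 0.05 s, during which the arm holds its last target. There are 200 camera calls.

## Task

One of the three capped bolts on the bronze foot plate has worked loose: tap down on the fins on top of the shut caps until you find the bolt that gives. Then lift that bolt's cap by its fin to at least 45 degrees open and finish while still holding it open, so that a colleague can tighten the bolt. Leave the caps of the two tight bolts shut and do not disturb the other things on the bench.

Things in the scene. Friction and masses are not known exactly. Their poses are not given: they have to be found in the camera images.
- plate: fixed dark bronze foot plate, 140 (x) x 370 (y) x 40 mm high, origin at the centre of its underside. On its top three alike capped bolts stand in a row along y, 105 mm apart, the middle one at the plate's centre. Each has a brass cap 44 mm across, shut over its hex head, the cap's flat top 28 mm above the plate's top, with an upright brass fin on it
- fin_left (a point): centre (half-way up) of the fin at the plate's +y end with its cap shut; a mark fixed to the plate, which does not move with the cap; axes as the plate's. A fin is 22 mm (x) by 13 mm (y, the width to pinch) by 36 mm tall; its foot is on the cap's flat top, its top 104 mm above the bench
- fin_mid (a point): the same for the fin in the middle
- fin_right (a point): the same for the fin at the plate's -y end
- loose_bolt (a joint): how far the loose bolt, whichever of the three it is, is pushed down together with its cap and fin: 0 at rest, 0.006 m at most. It looks like the others, begins to give at about 2.5 N, is fully down at about 5 N and springs back. Tight bolts do not give
- loose_cap (a joint): opening of the loose bolt's cap: 0 shut, 1.4 rad fully open. Each cap's hinge line is parallel to the plate's y, 34 mm to -x of its fin's centre and 14 mm above the plate's top (32 mm below the fin's centre): the fin rises and swings back towards the plate's -x (robot's) side. A light spring and its weight (1 to 2 N at the fin) shut it when let go
- tight1_cap (a joint): opening of the cap of one of the tight bolts, 0 shut, 1.4 rad fully open
- tight2_cap (a joint): opening of the cap of the other tight bolt, 0 shut, 1.4 rad fully open
- candlestick: bystander: bright steel candlestick, 72 mm foot, 105 mm high, off the plate's +y end; origin under its foot
- dish: bystander: brass bowl, 90 mm across, 30 mm high, beyond the plate on its +x side; origin under its foot
- wrench: bystander: steel wrench, 150 mm long, lying beyond the plate on its +x side; origin at its underside
- polish: bystander: green jar, 60 mm across, 70 mm high, off the plate's -y end; origin under its foot

How it is judged:
On the way, in this order (a step that is already met when the one before it is completed fails the run):
1. the loose bolt has been tapped: pushed down by more than 2 mm with its cap shut (value of joint loose_bolt above 0.002 m and value of joint loose_cap below 0.15 rad), for 0.02 s.
2. the loose bolt's cap is lifted more than 40 degrees open by the gripper (value of joint loose_cap above 0.7 rad and contact force between the fingers and loose_cap above 0.2 N), for 0.2 s.
At the end, for the whole second after the job is handed in: the gripper's fingers hold the loose bolt's cap more than 0.7 rad (40 degrees) open, touching it with more than 0.2 N; both tight bolts' caps are shut (under 0.15 rad) (all of step 2 and value of joint each of tight1_cap, tight2_cap below 0.15 rad); the arm keeps its last pose, push and grip.
It fails at once if the cap of a tight bolt is opened (more than 0.3 rad) (value of joint any of tight1_cap, tight2_cap above 0.3 rad).
It fails at once if a bystander is moved by more than 30 mm (distance of any of candlestick, dish, wrench, polish from where it was at the start of the episode above 0.03 m).
It also fails if it takes over 48 s, if anything falls off the work surface, if the arm or the gripper's body presses on something with over 40 N, if the wrist force passes 120 N, or if a joint passes its speed limit or range.

## Working session

There is one attempt and no reset: what is moved stays moved. The work goes in short steps, Python scripts to look and compute and a tool call to move; the robot and the scene stay as the last step left them, time stands still between calls to the robot, and variables do not carry over. Pictures are saved under pics/ and viewed, about 8 in all and at most 12, crops included, and the job is handed in when it is done.

Besides the shell and the picture viewer there is one more tool, called after "Emit:" as name(argument=value, ...) on one line, values as JSON. carry_out: Moves the arm, as the interface text tells. Shift numbers are shares of 0.5 m and turn numbers shares of 1.5 rad, none past 1 either way. Its arguments: {"type":"object","properties":{"offset":{"type":"array","items":{"type":"array","items":{"type":"number","minimum":-1,"maximum":1}}},"turn":{"type":"array","items":{"type":"array","items":{"type":"number","minimum":-1,"maximum":1}}},"hand":{"type":"number"},"force":{"type":"number"}},"required":["offset","turn"]}

```bash
mkdir -p pics
cat > h.py <<'E'
from bench import r, imaging, look_for, outline_of
import numpy as np, cv2
from scipy.spatial.transform import Rotation as Rn
def snap(cam,fn=None):
    f=imaging.grab_frame(cam)
    if fn: cv2.imwrite('pics/'+fn,f['pixels'][:,:,::-1])
    return f
def world(f,p): return np.array(f['R']).T@(np.array(p)-np.array(f['t']))
def proj(f,X):
    c=np.array(f['R'])@np.array(X)+np.array(f['t']); return np.array([f['fx']*c[0]/c[2]+f['cx'],f['fy']*c[1]/c[2]+f['cy']])
E
python3 - <<'E'
from h import *
o=r.get_obs(); print({k:np.round(v,3) for k,v in o.items()}, r.nose_length)
print(Rn.from_rotvec(o['orientation']).as_matrix().round(3))
ims=[]
for c in ['top','side']:
    f=snap(c); ims.append(f['pixels'][:,:,::-1])
    print(c,'cam at',world(f,[0,0,0]).round(3))
    for n in ['plate','fin_left','fin_mid','fin_right','candlestick','dish','wrench','polish']:
        print(n,[(round(d['score'],2),world(f,d['xyz']).round(3).tolist()) for d in look_for(n,c)[:3]])
cv2.imwrite('pics/a.png',cv2.resize(np.vstack([ims[0],ims[1]]),(448*1,672))[:,:] if 0 else cv2.resize(np.hstack(ims),(800,300)))
E
```

```text
{'clock': np.float64(0.0), 'joints': array([ 1.05 ,  0.478,  0.022,  1.556, -0.011,  1.109, -0.083]), 'qvel': array([ 0.001, -0.001, -0.001,  0.002, -0.   ,  0.001, -0.002]), 'tau': array([-1.0000e-03, -5.9646e+01,  1.6080e+00, -2.8120e+01,  1.2000e-02,
        9.0000e-03, -0.0000e+00]), 'tcp_pos': array([ 0.271, -0.618,  0.244]), 'orientation': array([-3.073e+00, -6.430e-01,  1.000e-03]), 'contact_force': array([ 0.098, -0.389,  0.714]), 'moment': array([0.057, 0.017, 0.002]), 'grip_width': np.float64(0.085)} 0.014
[[ 0.916  0.401 -0.001]
 [ 0.401 -0.916  0.002]
 [-0.    -0.002 -1.   ]]
top cam at [0.553 0.029 1.265]
plate [(0.87, [0.611, -0.111, 0.035]), (0.63, [0.596, -0.013, 0.069])]
fin_left [(0.58, [0.611, -0.113, 0.045])]
fin_mid [(0.89, [0.616, -0.112, 0.042])]
fin_right [(0.61, [0.614, -0.113, 0.045])]
candlestick [(0.83, [0.601, 0.144, 0.005])]
dish [(0.64, [0.798, -0.204, 0.015])]
wrench [(0.87, [0.751, 0.028, 0.006])]
polish [(0.63, [0.688, -0.352, 0.07]), (0.63, [0.599, 0.146, 0.006])]
side cam at [0.207 0.714 0.822]
plate [(0.63, [0.582, -0.06, 0.042])]
fin_left [(0.93, [0.585, -0.054, 0.036])]
fin_mid [(0.58, [0.584, -0.057, 0.037])]
fin_right [(0.7, [0.586, -0.055, 0.039])]
candlestick [(0.62, [0.593, 0.158, 0.015])]
dish [(0.62, [0.802, -0.216, 0.017])]
wrench [(0.58, [0.748, 0.023, 0.008])]
polish [(0.55, [0.68, -0.348, 0.045])]
```

View pics/a.png

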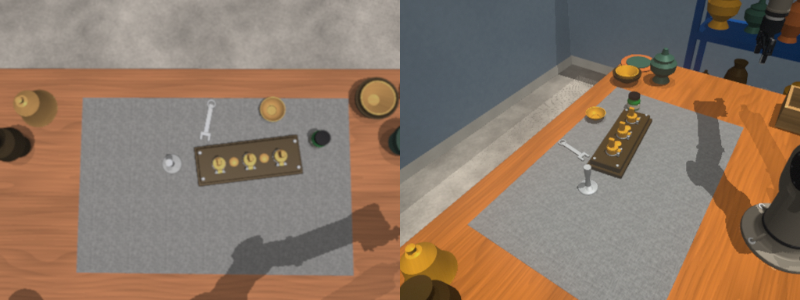

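Run:
```python
from h import *
f=snap('top'); g=snap('side')
for q in ['plate']:
    for d in outline_of(q,'top')[:2]:
        m=d['region'].astype(np.uint8); 
        c=max(cv2.findContours(m,0,2)[0],key=cv2.contourArea); print(d['score'],m.sum(),cv2.minAreaRect(c))
        b=cv2.boxPoints(cv2.minAreaRect(c))
        # back-project on z=0.04
        K=np.array([[f['fx'],0,f['cx']],[0,f['fy'],f['cy']],[0,0,1]])
        for z in (0.04,):
            P=[]
            for u in b:
                ray=np.array(f['R']).T@np.linalg.inv(K)@[u[0],u[1],1]; C=world(f,[0,0,0]); P.append((C+ray*(z-C[2])/ray[2])[:2])
            P=np.array(P); print(P.round(4).tolist(),P.mean(0), [np.linalg.norm(P[i]-P[i-1]).round(3) for i in range(4)])
a=cv2.resize(f['pixels'][165:245,240:395,::-1],(775,400),interpolation=cv2.INTER_CUBIC)
cv2.imwrite('pics/b.png',a)
b=cv2.resize(g['pixels'][110:240,230:330,::-1],(400,520),interpolation=cv2.INTER_CUBIC)
cv2.imwrite('pics/c.png',b)
```

```text
0.85 5911 ((317.6076965332031, 204.86154174804688), (50.978275299072266, 134.9497833251953), 82.87498474121094)
[[0.6578, 0.0738], [0.7046, -0.2877], [0.5684, -0.302], [0.5219, 0.0559]] [ 0.61316445 -0.11498952] [np.float64(0.137), np.float64(0.365), np.float64(0.137), np.float64(0.361)]
```

View pics/b.png

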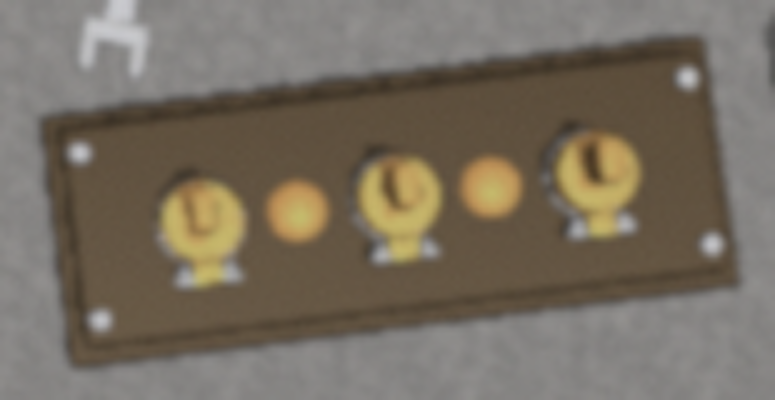

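```bash
cat >> h.py <<'E'
def ray(f,u,z):
    K=np.array([[f['fx'],0,f['cx']],[0,f['fy'],f['cy']],[0,0,1]])
    d=np.array(f['R']).T@np.linalg.inv(K)@[u[0],u[1],1]; C=world(f,[0,0,0]); return C+d*(z-C[2])/d[2]
def cmd(p,tilt=0.,yaw=None,yaw_p=0.124):
    """fraction shift/turn from the present measured pose to TCP p; tool down then tilted back about plate -y"""
    o=r.get_obs(); R0=Rn.from_rotvec(o['orientation'])
    c,s=np.cos(yaw_p),np.sin(yaw_p)
    D=Rn.from_matrix(np.array([[c,s,0],[s,-c,0],[0,0,-1]]))
    py=np.array([-s,c,0]); D=Rn.from_rotvec(-tilt*py)*D
    print('off',(R0.inv().apply(np.array(p)-o['tcp_pos'])/0.5).round(4).tolist(),'turn',((R0.inv()*D).as_rotvec()/1.5).round(4).tolist(),'F',o['contact_force'].round(2))
E
python3 - <<'E'
from h import *
f=snap('top')
P=[ray(f,(240+x/5,165+y/5),.068) for x,y in [(203,222),(400,194),(598,173)]]
print(np.round(P,4)); d=P[0]-P[2]; print(np.linalg.norm(d),np.arctan2(-d[0],d[1]))
m=np.mean(P,0); print(m)
cmd([m[0],m[1],.2])
E
```

```text
[[ 0.5991 -0.0147  0.068 ]
 [ 0.6143 -0.1182  0.068 ]
 [ 0.6258 -0.2221  0.068 ]]
0.2090800057661947 0.12803268649769278
[ 0.61305993 -0.11830376  0.068     ]
off [1.0283, -0.6414, 0.0906] turn [0.0, 0.0, 0.1925] F [ 0.1  -0.12 -0.13]
```

View pics/c.png

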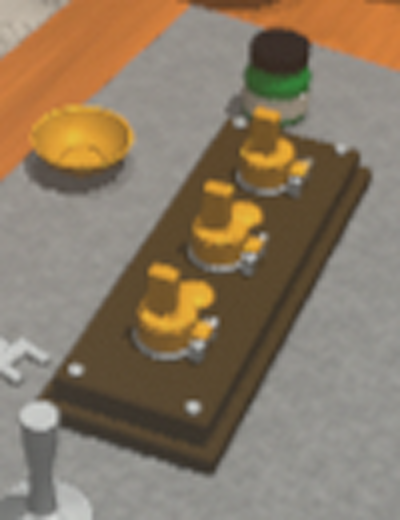

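Emit:
carry_out(offset=[[0.1,-0.04,0],[0.2,-0.09,0],[0.28,-0.13,0],[0.36,-0.16,0],[0.44,-0.2,0],[0.52,-0.24,0],[0.6,-0.27,0],[0.65,-0.3,0]], turn=[[0,0,0.03],[0,0,0.06],[0,0,0.09],[0,0,0.12],[0,0,0.15],[0,0,0.18],[0,0,0.1925],[0,0,0.1925]], hand=1)

```text
clock: 1.9
tcp_pos: [0.5112, -0.3474, 0.2455]
orientation: [-3.135, -0.199, -0.002]
contact_force: [0.5, -0.1, 0.3]
grip_width: -0.0002
```

Run:
```python
from h import *
o=r.get_obs(); print(o['clock'],o['tcp_pos'])
cmd([.6258,-.2205,.22])
```

```text
1.9 [ 0.5111589  -0.34736096  0.24550382]
off [0.2595, -0.2226, 0.0515] turn [-0.0003, -0.0011, 0.0021] F [ 0.46 -0.06  0.26]
```

Emit:
carry_out(offset=[[0.07,-0.06,0.01],[0.13,-0.11,0.03],[0.19,-0.17,0.04],[0.26,-0.222,0.0515],[0.26,-0.222,0.0515],[0.26,-0.222,0.0515]], turn=[[0,0,0],[0,0,0],[0,0,0],[0,0,0],[0,0,0],[0,0,0]])

```text
clock: 2.5
tcp_pos: [0.6242, -0.223, 0.2191]
orientation: [-3.135, -0.199, 0.001]
contact_force: [-0.7, -1.0, -0.3]
grip_width: 0.0003
```

Run:
```python
from h import *
o=r.get_obs(); print(o['clock'],o['tcp_pos'],Rn.from_rotvec(o['orientation']).as_matrix().round(3).tolist())
f=snap('wrist','d.png'); print('cam',world(f,[0,0,0]))
for n in ['fin_right','fin_mid']:
    for d in look_for(n,'wrist')[:3]: print(n,d['score'],world(f,d['xyz']).round(4))
for p in [(.6258,-.2205,.104),(.613,-.1175,.104)]: print(proj(f,p))
print(proj(f,o['tcp_pos']-[0,0,.014]))
```

```text
2.5 [ 0.62418086 -0.2229504   0.21912486] [[0.992, 0.126, -0.001], [0.126, -0.992, 0.0], [-0.0, -0.0, -1.0]]
cam [ 0.70264276 -0.21288433  0.34811027]
fin_right 0.84 [ 0.6371 -0.1371  0.0398]
fin_mid 0.98 [ 0.6332 -0.1334  0.04  ]
[248.4057908  185.49999077]
[139.45157796 185.25939431]
[250.82500838 239.61479226]
```

View pics/d.png

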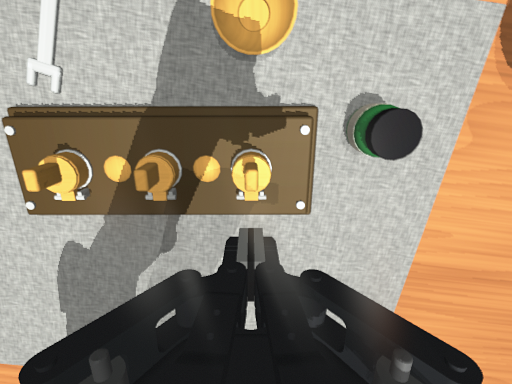

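Run:
```python
from h import *
p=cv2.imread('pics/d.png')[140:215,10:290]
cv2.imwrite('pics/e.png',cv2.resize(p,(784,210),interpolation=cv2.INTER_CUBIC)) if 0 else cv2.imwrite('pics/e.png',cv2.resize(cv2.imread('pics/d.png')[145:210,100:290],(798,273),interpolation=cv2.INTER_CUBIC))
```

```text
(no output)
```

View pics/e.png

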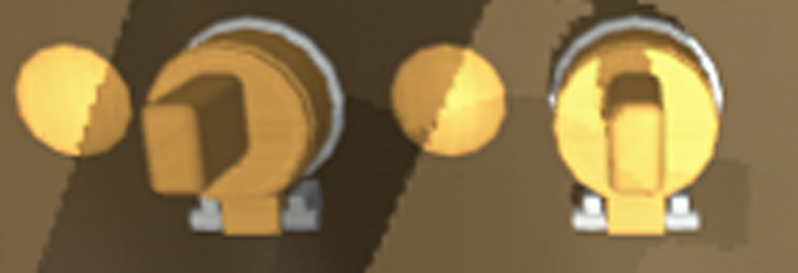

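Run:
```python
from h import *
f=snap('wrist')
a=ray(f,(251.4,180.5),.104);b=ray(f,(141,180.2),.104);d=b-a
print(a,b,np.linalg.norm(d),np.arctan2(-d[0],d[1]))
cmd([a[0],a[1],.125]); o=r.get_obs(); print(o['clock'],o['tcp_pos'])
```

```text
[ 0.62941647 -0.22627488  0.104     ] [ 0.61715589 -0.12225489  0.104     ] 0.10474005820586701 0.11732622959515082
off [0.0135, 0.0015, 0.1897] turn [0.0006, 0.0002, -0.0018] F [-0.28 -0.31  0.17]
2.7 [ 0.62265703 -0.22626424  0.21983432]
```

Emit:
carry_out(offset=[[0.005,-0.001,0.06],[0.01,-0.002,0.12],[0.01,-0.002,0.16],[0.01,-0.002,0.185],[0.01,-0.002,0.185],[0.01,-0.002,0.185],[0.01,-0.002,0.185],[0.01,-0.002,0.185]], turn=[[0,0,0],[0,0,0],[0,0,0],[0,0,0],[0,0,0],[0,0,0],[0,0,0],[0,0,0]])

```text
clock: 3.5
tcp_pos: [0.6292, -0.223, 0.1284]
orientation: [3.135, 0.194, 0.003]
contact_force: [0.3, 1.3, -0.0]
grip_width: -0.0003
```

Run:
```python
from h import *
o=r.get_obs();print(o['tcp_pos'],o['contact_force'])
f=snap('wrist');o=r.get_obs();print(o['tcp_pos'],o['contact_force'])
cv2.imwrite('pics/f.png',cv2.resize(f['pixels'][100:300,100:400,::-1],(600,400)))
```

```text
[ 0.62916221 -0.22300023  0.12842587] [ 0.33854733  1.34017851 -0.04110921]
[ 0.62903806 -0.22292326  0.12823666] [-0.06998571 -0.10292125 -0.32875534]
```

View pics/f.png

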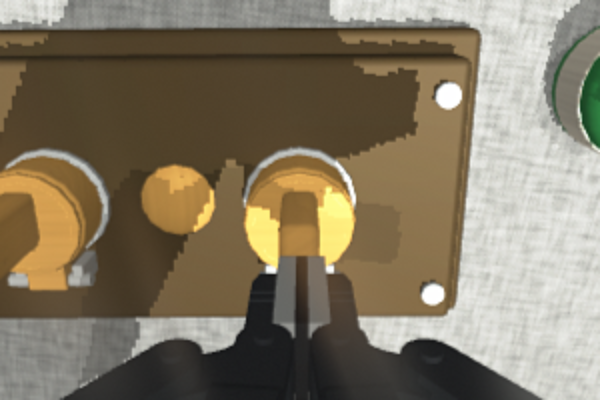

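Emit:
carry_out(offset=[[0,0,0.01],[0,0,0.016],[0,0,0.02],[0,0,0.022],[0,0,0.024],[0,0,0.026],[0,0,0.026],[0,0,0.026]], turn=[[0,0,0],[0,0,0],[0,0,0],[0,0,0],[0,0,0],[0,0,0],[0,0,0],[0,0,0]])

```text
clock: 4.35
tcp_pos: [0.63, -0.2225, 0.1169]
orientation: [3.135, 0.195, 0.005]
contact_force: [-3.3, 2.9, 16.0]
grip_width: 0.0001
```

Emit:
carry_out(offset=[[0,0,-0.04],[0,-0.08,-0.04],[0,-0.16,-0.04],[0,-0.21,-0.04],[0,-0.21,-0.04],[0,-0.21,-0.02],[0,-0.21,-0.008],[0,-0.21,-0.008]], turn=[[0,0,0],[0,0,0],[0,0,0],[0,0,0],[0,0,0],[0,0,0],[0,0,0],[0,0,0]])

```text
clock: 5.15
tcp_pos: [0.6157, -0.12, 0.1177]
orientation: [3.135, 0.191, 0.0]
contact_force: [-1.1, 1.3, 5.9]
grip_width: -0.0001
```

Emit:
carry_out(offset=[[0,0,0],[0,0,0.002],[0,0,0.004],[0,0,0.006],[0,0,0.008],[0,0,0.008],[0,0,0.008]], turn=[[0,0,0],[0,0,0],[0,0,0],[0,0,0],[0,0,0],[0,0,0],[0,0,0]])

```text
clock: 5.85
tcp_pos: [0.6172, -0.1199, 0.1166]
orientation: [3.135, 0.191, 0.006]
contact_force: [-4.0, 2.0, 21.0]
grip_width: -0.0002
```

Right and mid don't give; on to the left, pressing deeper.

Emit:
carry_out(offset=[[0,0,-0.04],[0,-0.08,-0.04],[0,-0.16,-0.04],[0,-0.21,-0.04],[0,-0.21,-0.04],[0,-0.21,-0.02],[0,-0.21,-0.008],[0,-0.21,-0.004]], turn=[[0,0,0],[0,0,0],[0,0,0],[0,0,0],[0,0,0],[0,0,0],[0,0,0],[0,0,0]])

```text
clock: 6.65
tcp_pos: [0.6025, -0.0167, 0.115]
orientation: [3.135, 0.19, -0.001]
contact_force: [-0.6, -1.2, 4.3]
grip_width: 0.0001
```

Emit:
carry_out(offset=[[0,0,0.002],[0,0,0.004],[0,0,0.006],[0,0,0.007],[0,0,0.008],[0,0,0.009],[0,0,0.009]], turn=[[0,0,0],[0,0,0],[0,0,0],[0,0,0],[0,0,0],[0,0,0],[0,0,0]])

```text
clock: 7.35
tcp_pos: [0.6028, -0.0145, 0.1118]
orientation: [3.135, 0.195, 0.001]
contact_force: [-0.0, -3.1, 5.5]
grip_width: -0.0004
```

Emit:
carry_out(offset=[[0,0,-0.05],[0,0,-0.1],[0,0,-0.1],[0,0,-0.1],[0,0,-0.1],[0,0,-0.1]], turn=[[0,0,0],[0,0,0],[0,0,0],[0,0,0],[0,0,0],[0,0,0]], hand=0.45)

```text
clock: 7.95
tcp_pos: [0.6016, -0.014, 0.1603]
orientation: [-3.135, -0.195, 0.004]
contact_force: [-1.1, 0.9, 0.6]
grip_width: 0.0471
```

Run:
```python
from h import *
o=r.get_obs();print(o['tcp_pos'],o['grip_width'],o['joints'].round(3))
f=snap('wrist')
for p in [(.603,-.0165,.104),(.604,-.018,.104)]: print(proj(f,p))
cv2.imwrite('pics/g.png',cv2.resize(f['pixels'][120:300,130:370,::-1],(720,540)))
cmd([.603,-.017,.089])
```

```text
[ 0.60156337 -0.0139975   0.16027553] 0.04709250102363516 [ 0.002  0.453 -0.107  1.808  0.06   0.887 -1.579]
[254.31418221 210.24234945]
[256.48435665 209.2400024 ]
off [0.002, 0.0061, 0.1429] turn [-0.0002, 0.0013, 0.0002] F [-0.18 -0.31  0.11]
```

View pics/g.png

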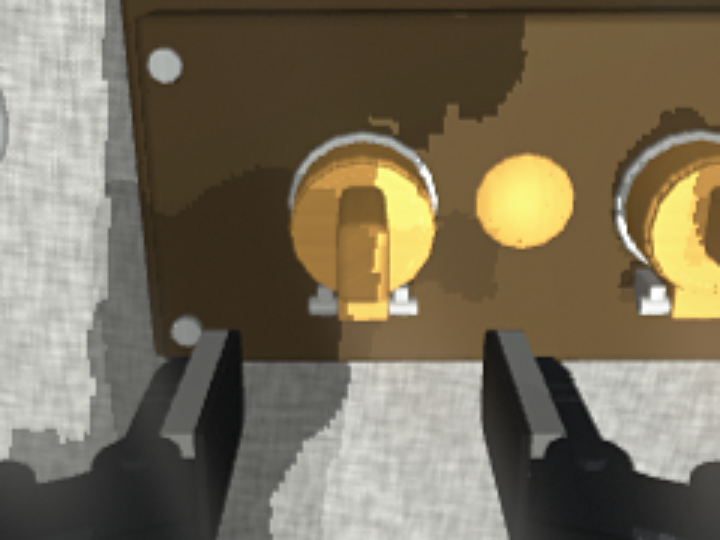

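Emit:
carry_out(offset=[[0.002,0,0.05],[0.002,0,0.1],[0.002,0,0.13],[0.002,0,0.142],[0.002,0,0.142],[0.002,0,0.142],[0.002,0,0.142]], turn=[[0,0,0],[0,0,0],[0,0,0],[0,0,0],[0,0,0],[0,0,0],[0,0,0]])

```text
clock: 8.7
tcp_pos: [0.6043, -0.0141, 0.0917]
orientation: [-3.136, -0.195, -0.003]
contact_force: [-0.0, 0.2, 0.2]
grip_width: 0.047
```

Emit:
carry_out(offset=[[0,0,0],[0,0,0],[0,0,0],[0,0,0],[0,0,0],[0,0,0]], turn=[[0,0,0],[0,0,0],[0,0,0],[0,0,0],[0,0,0],[0,0,0]], hand=1, force=40)

```text
clock: 9.3
tcp_pos: [0.6037, -0.0139, 0.0908]
orientation: [-3.135, -0.195, -0.001]
contact_force: [0.2, 1.3, 3.0]
grip_width: 0.0122
```

Run:
```python
from h import *
o=r.get_obs(); print(o['tcp_pos'],o['grip_width'],o['contact_force'],o['moment'])
T=o['tcp_pos']; R0=Rn.from_rotvec(o['orientation'])
th=.124; px=np.array([np.cos(th),np.sin(th),0]); py=np.array([-np.sin(th),np.cos(th),0])
F=np.array([.603,-.0150,.086]); H=F-.034*px-np.array([0,0,.032])
H=H+py*((T-H)@py)
for a in np.arange(.1,1.05,.1):
    q=Rn.from_rotvec(-a*py); P=H+q.apply(T-H)
    print(round(a,2),(R0.inv().apply(P-T)/.5).round(3).tolist(),((R0.inv()*q*R0).as_rotvec()/1.5).round(3).tolist(),P.round(3))
```

```text
[ 0.60374418 -0.01394678  0.09080408] 0.01218138264182375 [0.24916044 1.34676398 3.03100048] [0.23414824 0.06129575 0.09320358]
0.1 [-0.008, -0.0, -0.007] [-0.0, 0.067, -0.0] [ 0.6   -0.014  0.094]
0.2 [-0.016, -0.0, -0.012] [-0.0, 0.133, -0.0] [ 0.596 -0.015  0.097]
0.3 [-0.025, -0.0, -0.017] [-0.0, 0.2, -0.0] [ 0.591 -0.015  0.099]
0.4 [-0.034, -0.0, -0.021] [-0.0, 0.267, -0.0] [ 0.587 -0.016  0.101]
0.5 [-0.044, -0.0, -0.024] [-0.0, 0.333, -0.0] [ 0.582 -0.017  0.103]
0.6 [-0.054, -0.0, -0.027] [-0.0, 0.4, -0.0] [ 0.577 -0.017  0.104]
0.7 [-0.064, -0.0, -0.028] [-0.0, 0.467, -0.0] [ 0.572 -0.018  0.105]
0.8 [-0.074, -0.0, -0.028] [-0.0, 0.533, -0.0] [ 0.567 -0.019  0.105]
0.9 [-0.084, -0.0, -0.027] [-0.0, 0.6, -0.0] [ 0.562 -0.019  0.104]
1.0 [-0.094, -0.0, -0.025] [-0.0, 0.667, -0.0] [ 0.557 -0.02   0.103]
```

Emit:
carry_out(offset=[[-0.008,0,-0.007],[-0.017,0,-0.012],[-0.027,0,-0.017],[-0.037,0,-0.021],[-0.037,0,-0.021],[-0.037,0,-0.021]], turn=[[0,0.023,0],[0,0.047,0],[0,0.07,0],[0,0.093,0],[0,0.093,0],[0,0.093,0]])

```text
clock: 9.9
tcp_pos: [0.5859, -0.0162, 0.1011]
orientation: [-3.119, -0.194, -0.221]
contact_force: [4.2, 1.7, -4.2]
grip_width: 0.0123
```

Run:
```python
from h import *
o=r.get_obs(); print(o['joints'].round(3),o['contact_force'],o['moment'],o['tcp_pos'],o['grip_width'])
print(Rn.from_rotvec(o['orientation']).as_matrix()[:,2])
```

```text
[ 0.014  0.455 -0.111  1.989  0.081  0.56  -1.595] [ 4.22579458  1.73831491 -4.16042259] [ 0.25592259 -0.67908833  0.17836558] [ 0.58586226 -0.01620963  0.10112673] 0.012348528647714177
[ 0.13962172  0.01757648 -0.99004891]
```

Emit:
carry_out(offset=[[-0.01,0,-0.004],[-0.02,0,-0.007],[-0.031,0,-0.009],[-0.041,0,-0.01],[-0.052,0,-0.01],[-0.062,0,-0.009],[-0.062,0,-0.009],[-0.062,0,-0.009]], turn=[[0,0.013,0],[0,0.027,0],[0,0.043,0],[0,0.06,0],[0,0.067,0],[0,0.073,0],[0,0.073,0],[0,0.073,0]])

```text
clock: 10.7
tcp_pos: [0.5566, -0.0199, 0.1025]
orientation: [-3.095, -0.193, -0.395]
contact_force: [5.2, 1.0, -0.5]
grip_width: 0.0121
```

Run:
```python
from h import *
o=r.get_obs(); print(o['joints'].round(3),o['contact_force'],o['moment'],o['tcp_pos'],o['grip_width'])
f=snap('wrist');g=snap('side')
a=cv2.resize(f['pixels'][120:320,130:370,::-1],(480,400))
b=cv2.resize(g['pixels'][140:240,220:300,::-1],(320,400),interpolation=cv2.INTER_CUBIC)
cv2.imwrite('pics/i.png',np.hstack([a,b]))
```

```text
[ 0.031  0.383 -0.118  2.135  0.086  0.373 -1.596] [ 5.20457605  1.00217224 -0.45867229] [ 0.31240965 -1.02932456  0.08601346] [ 0.55662178 -0.01993053  0.10248074] 0.012147492359790561
```

View pics/i.png

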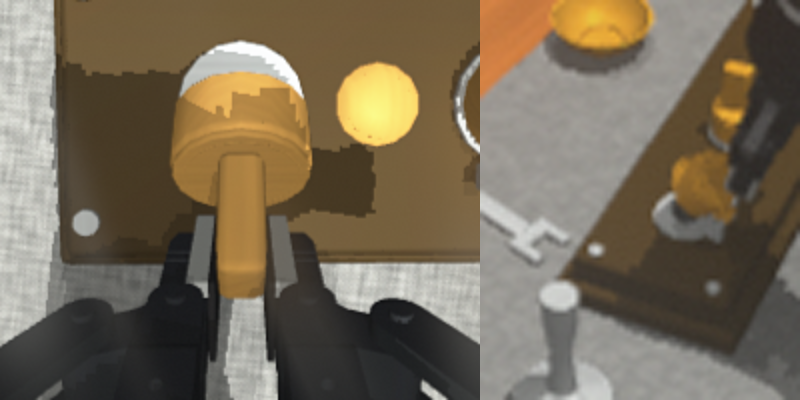

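Emit:
carry_out(offset=[[0,0,0],[0,0,0],[0,0,0],[0,0,0],[0,0,0],[0,0,0]], turn=[[0,0,0],[0,0,0],[0,0,0],[0,0,0],[0,0,0],[0,0,0]])

```text
clock: 11.4
tcp_pos: [0.5567, -0.0199, 0.1025]
orientation: [-3.095, -0.193, -0.395]
contact_force: [5.0, 1.9, -0.1]
grip_width: 0.0119
```

Run:
```python
from h import *
f=snap('wrist'); o=r.get_obs(); print(o['tcp_pos'],o['contact_force'],o['grip_width'])
# fin top-face far/near edge rows predicted for several openings, against picture (crop rows/2+120)
px=np.array([.992,.124,0]);z=np.array([0,0,1]); H=np.array([.603,-.0145,.086])-.034*px-.032*z
for a in (.7,.8,.9,1.0,1.1):
    w=lambda x,h:H+px*(x*np.cos(a)-h*np.sin(a))+z*(x*np.sin(a)+h*np.cos(a))
    print(a,[proj(f,w(*q)).round(1).tolist() for q in [(.045,.014),(.045,.050),(.023,.050)]])
cv2.imwrite('pics/j.png',cv2.resize(f['pixels'][150:300,180:320,::-1],(560,600),interpolation=cv2.INTER_CUBIC))
```

```text
[ 0.5566369  -0.01993014  0.10246159] [5.64648971 2.24416318 0.29926119] 0.012183419882196081
0.7 [[251.3, 182.3], [251.5, 233.3], [251.5, 258.4]]
0.8 [[251.3, 189.7], [251.6, 247.1], [251.5, 266.8]]
0.9 [[251.4, 197.6], [251.6, 260.3], [251.5, 274.4]]
1.0 [[251.4, 205.9], [251.6, 272.5], [251.4, 280.8]]
1.1 [[251.4, 214.4], [251.5, 283.4], [251.4, 286.2]]
```

View pics/j.png

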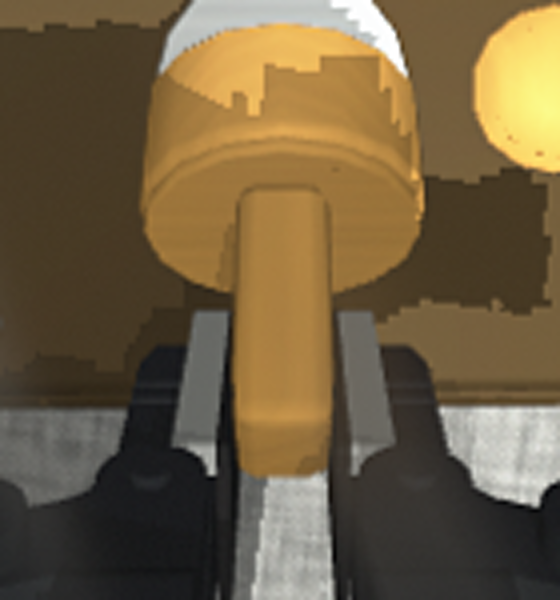

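Emit:
carry_out(offset=[[-0.006,0,0],[-0.012,0,-0.001],[-0.012,0,-0.001],[-0.012,0,-0.001],[-0.012,0,-0.001],[-0.012,0,-0.001]], turn=[[0,0,0],[0,0,0],[0,0,0],[0,0,0],[0,0,0],[0,0,0]])

```text
clock: 12.05
tcp_pos: [0.5512, -0.0206, 0.1014]
orientation: [-3.095, -0.193, -0.396]
contact_force: [7.9, 2.0, -3.3]
grip_width: 0.0123
```

Run:
```python
from h import *
o=r.get_obs(); print(o['clock'],o['tcp_pos'],o['contact_force'],o['grip_width'])
print(r.hand_in())
```

```text
12.05 [ 0.55118891 -0.02060092  0.10137777] [ 7.88690905  1.99623706 -3.3355961 ] 0.012255280957900723
the job is handed in; nothing more can be done
None
```

The loose bolt is the left one, at the plate's +y end. I lifted its cap past 45° and handed the job in at 12.05 s with the gripper still holding it open. The hand-in gives no verdict.

- **Tapping:** The right and middle fins did not give, at 16 N and 21 N with about 1 mm of tool travel. The left fin went down about 6 mm at about 5 N.
- **Opening angle:** With the cap held, the wrist picture put it at about 0.85 rad (49°), while the arm's position gave about 0.95 rad. They disagree by about 0.1 rad, but both are above 45° and the 0.7 rad limit. I then lifted it by roughly another 0.1 rad, and did not take a picture after that.
- **Grip:** At hand-in the fin was still held, at 12.3 mm opening with a 40 N grip setting. The tool was reading about 8 N of outside force.
- **Other caps and things on the bench:** I only tapped the two tight caps and stayed clear of the four other objects. I did not measure either again at the end.

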